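Lock the network enclosure with the loose square key

TASK

Lock the grey enclosure: take the flat-headed square key out of the wooden rack, push it gently until it is fully home in the recessed square socket of the lock on the enclosure's door, and turn it clockwise until it comes to its stop and the bolt is fully thrown. Do not force the key: no more than 35 N between key and lock while it goes in, nor 80 N once it is home (about 0.25 N m of twist); leave it standing in the lock, and leave the other tools and things where they are.

Things in the scene. Friction and masses are not known exactly. Their poses are not given: they have to be found in the camera images.
- key: Loose steel square key, 90 g, 67 mm tall, upright in one of the rack's holes. Origin: centre of the shank's foot (lower end), z up. From the foot up: square shank 12 x 12 mm, flats parallel to x and y, 28 mm long, its foot blunt (edges broken by 0.4 mm); round collar 28 mm in diameter from 28 to 33 mm (rests on the rack's top); flat grip paddle from 33 to 67 mm.
- key_grip (a point): Centre of the key's flat grip paddle, 50 mm above the key's foot. The paddle is 34 mm wide along x, 12 mm thick along y and 34 mm tall along z.
- rack: Fixed wooden block 190 (x) x 56 (y) x 40 (z) mm holding three tools upright in holes 18 mm square at x = -62, 0 and +62 mm. Origin: centre of its underside, x along the row. The key may be in any of the holes; the other two hold the drivers.
- pin_driver: Driver with a tapered black handle (26 mm in diameter, 87 mm tall in all) in the rack, loose. Not needed; leave it. Origin at its foot.
- ball_driver: Driver with a black ball head (28 mm in diameter, 69 mm tall in all) in the rack, loose. Not needed; leave it. Origin at its foot.
- enclosure: Fixed grey sheet-steel network enclosure lying on its back, 280 (x) x 240 (y) x 110 (z) mm, with a white door on top, its surface 114 mm above the bench. Origin: centre of its underside.
- lock_case (a point): Centre of the top of the lock case, a steel block 84 (x) x 64 (y) mm on the door near its -x edge, top 138 mm above the bench; axes as the enclosure's. Its bolt leaves it towards -x into a steel keeper on the frame, 133 mm high. The lock turns clockwise to a hard stop at 1.95 rad from square with the enclosure, friction about 0.08 N m (0.1 while it moves the bolt), and stays as left.
- lock_socket (a point): Centre of the mouth of the lock's square socket, 130 mm above the bench, 8 mm down a round well 40 mm wide; axes as the enclosure's. Square hole 13 mm wide, 14 mm deep (key home: foot on its bottom) in a bare metal insert that turns about the vertical. At the start it stands 0 to 1.3 rad clockwise (from above) of square with the enclosure; this angle is not measured.
- bolt (a joint): How far the lock's bolt is thrown, in m: 0 = drawn back, about 0.010 = fully thrown (the lock at its stop). It moves only in the last 37 degrees of the lock's turn and stays where it is left.
- tape: Roll of black tape lying flat, 72 mm in diameter, 19 mm high, loose. Origin: centre of its underside. Leave it.
- screwdriver: Black-handled screwdriver 190 mm long lying on the bench, loose. Leave it.
- mug: White mug, 80 mm in diameter, 95 mm high, loose. Origin: centre of its underside. Leave it.

How it is judged:
On the way, in this order (a step that is already met when the one before it is completed fails the run):
1. the key is fully home in the socket (foot at least 11.5 mm below the mouth), upright (horizontal distance between key and lock_socket below 0.0025 m and z of key in the frame of lock_socket below -0.0115 m and angle between key's own z axis and vertical below 0.12 rad), for 0.2 s.
2. with the key still home, the bolt is thrown (at least 8.5 mm) (all of step 1 and value of joint bolt above 0.0085 m), for 0.1 s.
At the end, for the whole second after the job is handed in: The bolt is thrown by at least 8.5 mm (lock at or near its stop), and the key, released and at rest, stands in the lock: its foot within 2.5 mm of the socket's axis, at least 11.5 mm below the mouth, tilted by less than 0.12 rad (all of step 2 and linear speed of key below 0.02 m/s); the robot touches nothing.
It fails at once if more than 35 N between the key and the lock or enclosure while the key is not yet home (foot less than 11.5 mm below the mouth) (contact force between key and enclosure above 35 N and z of key in the frame of lock_socket above -0.0115 m).
It fails at once if more than 80 N between the key and the lock or enclosure at any time (contact force between key and enclosure above 80 N).
It fails at once if a driver, the tape, the screwdriver or the mug is moved by more than 15 mm (distance of any of pin_driver, ball_driver, tape, screwdriver, mug from where it was at the start of the episode above 0.015 m).
It also fails if it takes over 61 s, if anything falls off the work surface, if the arm or the gripper's body presses on something with over 40 N, if the wrist force passes 120 N, or if a joint passes its speed limit or range.

ROBOT

A 6-joint arm with a two-finger parallel gripper is mounted at the origin on the work surface. World frame = base frame: x ahead of the robot, y to its left, z up, the work surface at z = 0. Lengths are in m, angles in rad, forces in N, time in s.
With the tool pointing down it reaches from about 0.375 to 0.975 m from the base axis. Payload 3.8 kg.
Tool frame: the origin (TCP) lies midway between the tips of the shut fingers; the grasp point (between the pads) lies 19 mm behind it; z points along the fingers, y is the line along which they close (so a half turn about z gives the same grasp; the last joint's range is limited). The gripper opens to 88 mm and grips with 3 to 60 N. Pads are 18 mm wide; open, the fingers measure 123 mm over their backs; the gripper's body (75 mm by 187 mm) begins 45 mm behind the grasp point.
Start: joints at [1.207, 0.264, 1.604, -0, 1.274, -0.037], TCP at [0.217, 0.639, 0.239] pointing down, gripper open.
Joint ranges: [-2.63, 2.63], [-0.94, 2.18], [0.31, 2.57], [-1.31, 4.45], [0, 2.66], [-2.55, 2.55]. Speed limits (rad/s): [2.57, 2.57, 3.14, 3.14, 3.14, 3.14].

INTERFACE

Orientations are given as a rotation vector (axis times angle).
In Python, from cell import manip, inverse_kinematics, cams, order gives the robot as it stands. Calls block until the motion is done:
- manip.move_pose(position, orientation): joint-space move of the TCP to a pose.
- manip.move_linear(position, rate=0.15, rot=None): straight line of the TCP; rot=None keeps the orientation; rate is the mean speed in m/s.
- manip.set_joints(angles): joint-space move.
- manip.set_gripper(opening, force=None): finger opening in m; force is the grip in N (None keeps the last); returns when the fingers have stopped.
- manip.dwell(seconds).
- inverse_kinematics(position, orientation): joint angles nearest the present ones, or None.
- manip.state(): the state.
- cams.capture(name): name is "scene" or "top" or "wrist"; returns a dict with "image" (480x640x3 uint8, blue, green, red), "z_map" (480x640 float32, m along the optical axis (not along the pixel's ray), 0 where there is no reading), "intrinsics" (3x3 intrinsics, pixels), "position" and "orientation" of the camera in the world; the wrist camera has in their place "T_tool_cam" (4x4, takes a point from camera to tool coordinates, whose origin is the TCP and whose axes are the flange's). Camera axes: x right, y down, z forward; pixel columns grow to the right and rows downward; lengths in m; the calibration is good to about 2 mm. A picture is of the moment at which its call begins: read the wrist's pose just before it.
A pose or a line that the arm cannot do raises manip.IKError and nothing moves.
- order.close_job(): hands the job in; it is judged then, once.
The state is a dict: "clock": time; "joint_pos": joint angles; "joint_velocities": joint speeds; "tau": joint torques, N m; "tool_pos": TCP position; "tcp_rot": TCP orientation; "contact_force": force on the tool from outside, world axes, zero at the start; "moment": the same for the moment, N m; "gripper_width": finger opening in m; "grasp_force": force on a finger pad.
Only numpy, scipy, OpenCV 4.12 (cv2) and the standard library are available. Lean on these libraries where they do the work, as an engineer would, in place of code of your own. Each camera call takes 0.05 s, during which the arm holds its last target. There are 200 camera calls.

## Working session

There is one attempt and no reset: what is moved stays moved. The work goes in short steps, each a Python script; the robot and the scene stay as the last script left them, time stands still between calls to the robot, and variables do not carry over. Pictures are saved under pics/ and viewed, at most 10 in all, crops included, and the job is handed in when it is done.

```bash
ls; mkdir -p pics; python3 - <<'E'
from cell import manip, cams
import cv2,numpy as np
s=manip.state(); print(s)
for n in ("top","scene"):
    c=cams.capture(n); cv2.imwrite(f"pics/{n}0.png",c["image"]); np.savez(f"pics/{n}0.npz",**c)
    print(n,c["intrinsics"],c["position"],c["orientation"])
c=cams.capture("wrist"); print(c["T_tool_cam"],c["intrinsics"])
E
```

```text
pics
{'clock': 0.0, 'joint_pos': array([ 1.20706838e+00,  2.64715717e-01,  1.60533869e+00, -4.07693370e-05,
        1.27369989e+00, -3.69128046e-02]), 'joint_velocities': array([ 4.74350963e-04, -7.27682347e-04,  7.01007516e-04,  7.81455562e-05,
        1.04130535e-03,  2.53409380e-03]), 'tau': array([-2.26080687e-03, -5.02125907e+01, -3.56862509e+01,  7.25295232e-02,
        2.96943483e-02, -1.20180844e-04]), 'tool_pos': array([0.21646878, 0.63861315, 0.2374323 ]), 'tcp_rot': array([-0.51099584, -3.09935703,  0.00333936]), 'contact_force': array([-0.59226012,  1.03080277,  0.78511084]), 'moment': array([-0.03954959,  0.01881182,  0.00380584]), 'grasp_force': 0.0, 'gripper_width': 0.08815225569735279}
top [[554.83976297   0.         305.03225289]
 [  0.         554.83976297 239.7649559 ]
 [  0.           0.           1.        ]] [ 0.26284551 -0.03386146  1.24929358] [-2.15073304  2.10799385 -0.17650121]
scene [[479.69124983   0.         320.45576774]
 [  0.         479.69124983 231.52416191]
 [  0.           0.           1.        ]] [ 1.20552536 -0.5480784   0.82819049] [-2.04129203 -1.06228809  0.5156552 ]
[[ 9.13319503e-05 -9.61931335e-01 -2.73291233e-01  7.08059275e-02]
 [ 9.99999912e-01 -2.39313947e-05  4.18426524e-04  4.02338719e-05]
 [-4.09037826e-04 -2.73291247e-01  9.61931249e-01 -1.45820960e-01]
 [ 0.00000000e+00  0.00000000e+00  0.00000000e+00  1.00000000e+00]] [[391.40499217   0.         321.98065302]
 [  0.         391.40499217 240.0310537 ]
 [  0.           0.           1.        ]]
```

View pics/top0.png

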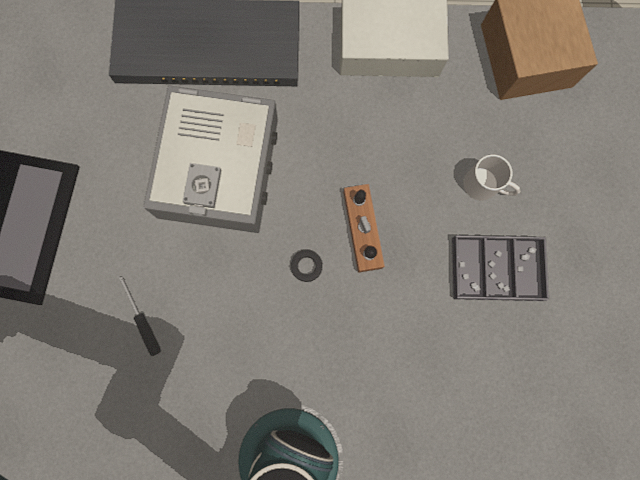

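View pics/scene0.png

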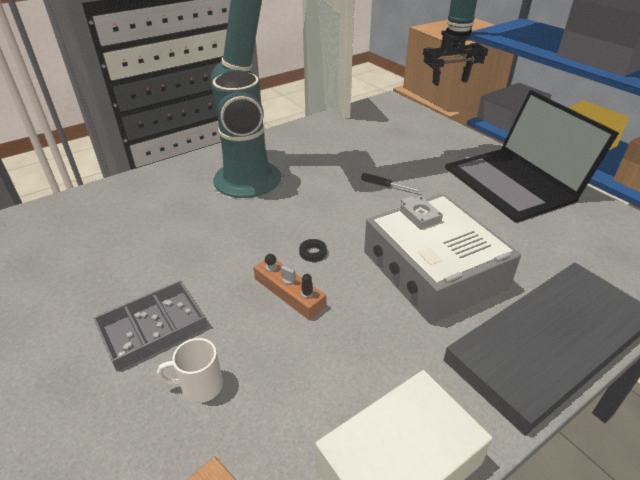

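The top view shows the rack centred near (364,228) with the key in the middle hole at (364,224). The lock is at (202,185) and the enclosure's −x edge faces the robot. I'll get rough positions, then take close looks with the wrist camera.

```bash
cat > h.py <<'E'
import numpy as np, cv2
from scipy.spatial.transform import Rotation as R
from cell import manip, cams, inverse_kinematics
def cast(c,px,z):
    """pixels (N,2) -> world points on plane z, c has K, Rm, p"""
    px=np.atleast_2d(np.asarray(px,float))
    d=np.c_[px,np.ones(len(px))]@np.linalg.inv(c["intrinsics"]).T@c["Rm"].T
    return c["p"]+d*((z-c["p"][2])/d[:,2])[:,None]
def fixed(c):
    c=dict(c); c["Rm"]=R.from_rotvec(c["orientation"]).as_matrix(); c["p"]=np.asarray(c["position"]); return c
def wrist():
    s=manip.state(); c=dict(cams.capture("wrist"))
    Rt=R.from_rotvec(s["tcp_rot"]).as_matrix(); T=c["T_tool_cam"]
    c["Rm"]=Rt@T[:3,:3]; c["p"]=s["tool_pos"]+Rt@T[:3,3]; return c
def down(yaw):
    """tool z down, tool y (closing line) at angle yaw in world"""
    y=np.array([np.cos(yaw),np.sin(yaw),0]); z=np.array([0,0,-1.]); x=np.cross(y,z)
    return R.from_matrix(np.c_[x,y,z]).as_rotvec()
def rect(c,mask,z):
    """largest contour's min-area rectangle on plane z: centre, sizes, long-axis angle"""
    k=max(cv2.findContours(mask,cv2.RETR_EXTERNAL,cv2.CHAIN_APPROX_NONE)[0],key=cv2.contourArea)
    P=cast(c,k[:,0,:],z)[:,:2]; (q,(w,h),a)=cv2.minAreaRect((P*1000).astype(np.float32))
    if w<h: w,h,a=h,w,a+90
    return np.array(q)/1000,(w,h),np.radians((a+90)%180-90)
E
python3 - <<'E'
from h import *
c=fixed(np.load("pics/top0.npz"))
hsv=cv2.cvtColor(c["image"],cv2.COLOR_BGR2HSV)
m=cv2.inRange(hsv,(3,90,60),(20,255,255)); m[:150]=0
m=cv2.morphologyEx(m,cv2.MORPH_CLOSE,np.ones((5,5)))
print("rack",rect(c,m,.04))
print("key",cast(c,(364,224),.079),"lock",cast(c,(202,185),.134))
m=cv2.inRange(hsv,(10,8,190),(35,60,255)); m[:80]=0;m[:,300:]=0
print("door",rect(c,m,.114))
for x in((.5,-.17,.3),(.5,.2,.3)):
  for a in np.arange(-180,180,45):
    q=inverse_kinematics(x,down(np.radians(a))); print(x,a,None if q is None else np.round(q,2))
print(R.from_rotvec(manip.state()["tcp_rot"]).as_matrix()[:,1])
E
```

```text
rack (array([ 0.50288983, -0.15327835]), (192.73927307128906, 58.46836853027344), np.float64(0.18358011618610925))
key [[ 0.50181713 -0.1511793   0.079     ]] lock [[0.56660769 0.19077598 0.134     ]]
door (array([0.64546509, 0.18252097]), (243.7541046142578, 212.7004852294922), np.float64(-0.12716088204521248))
(0.5, -0.17, 0.3) -180 None
(0.5, -0.17, 0.3) -135 [-0.37 -0.05  1.84 -0.    1.35  1.98]
(0.5, -0.17, 0.3) -90 [-0.37 -0.05  1.84 -0.    1.35  1.2 ]
(0.5, -0.17, 0.3) -45 [-0.37 -0.05  1.84 -0.    1.35  0.41]
(0.5, -0.17, 0.3) 0 [-0.37 -0.05  1.84 -0.    1.35 -0.37]
(0.5, -0.17, 0.3) 45 [-0.37 -0.05  1.84 -0.    1.35 -1.16]
(0.5, -0.17, 0.3) 90 [-0.37 -0.05  1.84  0.    1.35 -1.95]
(0.5, -0.17, 0.3) 135 None
(0.5, 0.2, 0.3) -180 None
(0.5, 0.2, 0.3) -135 None
(0.5, 0.2, 0.3) -90 [ 0.33 -0.03  1.82 -0.    1.35  1.91]
(0.5, 0.2, 0.3) -45 [ 0.33 -0.03  1.82 -0.    1.35  1.12]
(0.5, 0.2, 0.3) 0 [ 0.33 -0.03  1.82 -0.    1.35  0.33]
(0.5, 0.2, 0.3) 45 [ 0.33 -0.03  1.82 -0.    1.35 -0.45]
(0.5, 0.2, 0.3) 90 [ 0.33 -0.03  1.82 -0.    1.35 -1.24]
(0.5, 0.2, 0.3) 135 [ 0.33 -0.03  1.82 -0.    1.35 -2.02]
[ 0.32099742  0.9470785  -0.0017229 ]
```

```bash
python3 - <<'E'
from h import *
def look(name,t,yaw,z):
    r=down(yaw); x=R.from_rotvec(r).as_matrix()[:,0]
    p=np.array([t[0],t[1],0])-.0708*x; p[2]=z
    manip.move_pose(p,r); manip.dwell(.3)
    c=wrist(); np.savez(f"pics/{name}.npz",**c); cv2.imwrite(f"pics/{name}.png",c["image"])
look("lock1",(.567,.191),-.127,.20)
look("key1",(.502,-.151),-.127,.18)
print(manip.state()["clock"])
a=np.load("pics/lock1.npz")["image"]; b=np.load("pics/key1.npz")["image"]
cv2.imwrite("pics/both1.png",cv2.resize(np.vstack([a,b]),(400,600)))
E
```

```text
4.3833
```

View pics/lock1.png

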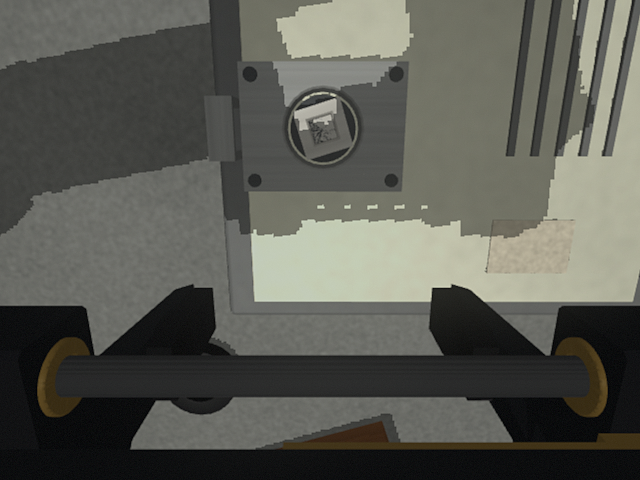

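View pics/key1.png

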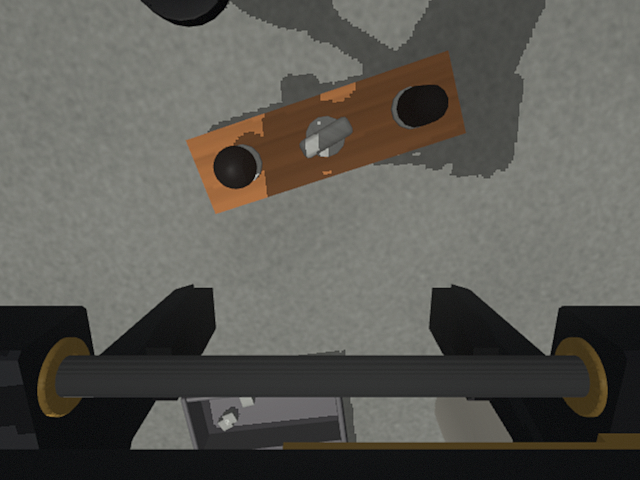

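The lock close-up shows the case at cols 238–408, rows 62–192. The well is centred at about (323,127) with a tilted square insert. The key view shows the paddle at about (326,136), tilted roughly 30° in the image. I'll zoom in on both.

```bash
python3 - <<'E'
import cv2,numpy as np
a=cv2.imread("pics/lock1.png")[82:172,278:368]; b=cv2.imread("pics/key1.png")[92:182,281:371]
f=lambda i:cv2.resize(cv2.convertScaleAbs(i,alpha=1.5),(400,400),interpolation=cv2.INTER_NEAREST)
cv2.imwrite("pics/zoom1.png",np.hstack([f(a),f(b)]))
E
```

```text
(no output)
```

View pics/zoom1.png

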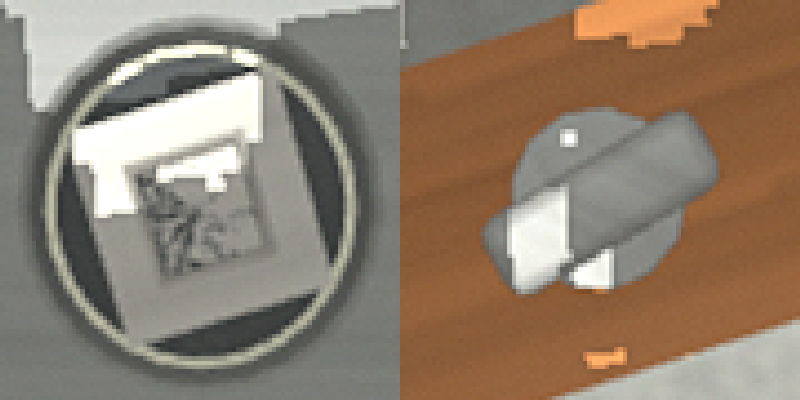

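The insert is a square tilted about 15.5° counter-clockwise in the image, so it stands about 1.30 rad clockwise of the enclosure. The hole is centred at about (323.7,129), and the paddle at about (326.4,137.5), tilted about 30.5°. I'll cast these and grasp the key.

```bash
python3 - <<'E'
from h import *
L=dict(np.load("pics/lock1.npz")); K=dict(np.load("pics/key1.npz"))
z=lambda p,o: np.asarray(p,float)/4.4444-.4+o
ins=cast(L,z([(72,130),(270,68),(330,290),(128,345)],(278,82)),.130)
hole=cast(L,z([(135,172),(245,138),(275,250),(165,280)],(278,82)),.130)
for q in(ins,hole):
    e=np.roll(q,-1,0)-q; print("centre",q.mean(0),"sides",np.hypot(*e[:,:2].T),"ang",(np.degrees(np.arctan2(e[:,1],e[:,0]))+45)%90-45)
case=cast(L,[(238,62),(408,62),(401,191),(242,191)],.138); e=np.roll(case,-1,0)-case
print("case",case.mean(0),np.hypot(*e[:,:2].T),(np.degrees(np.arctan2(e[:,1],e[:,0]))+45)%90-45)
k=cast(K,z([(103,262),(303,145)],(281,92)),.079); d=k[1]-k[0]; kc=k.mean(0); ky=np.arctan2(d[1],d[0])
print("key",kc,np.hypot(*d[:2]),ky)
r=down(ky-np.pi/2)
manip.set_gripper(.05,force=25)
manip.move_pose((kc[0],kc[1],.16),r); manip.move_linear((kc[0],kc[1],.10)); manip.dwell(.2)
f0=manip.state()["contact_force"]
manip.move_linear((kc[0],kc[1],.050),rate=.05); s=manip.state(); print(s["tool_pos"],s["contact_force"]-f0)
manip.set_gripper(0,force=25); s=manip.state(); print(s["gripper_width"],s["grasp_force"],s["contact_force"]-f0,s["clock"])
E
```

```text
centre [0.56665271 0.19115743 0.13      ] sides [0.02426473 0.02635444 0.02532549 0.02568591] ang [9.25751417 9.38957655 7.70178343 7.04713642]
centre [0.56723475 0.19104714 0.13      ] sides [0.0135771  0.01331931 0.01367988 0.01293985] ang [9.19906579 8.89235593 7.60575561 8.45166203]
case [0.56641759 0.1909896  0.138     ] [0.08309361 0.06329245 0.08473448 0.06331209] [-7.22550522 -7.16569334 -7.22545237 -8.65080598]
key [ 0.50362353 -0.15581658  0.079     ] 0.031515445979815905 0.3902938173760092
[ 0.50399848 -0.15595799  0.05037083] [-0.23922849  0.55637757  0.753392  ]
0.011650864217105676 24.999407278373837 [0.18780917 0.1467745  1.5508755 ] 8.7333
```

```bash
python3 - <<'E'
from h import *
s=manip.state(); p=s["tool_pos"].copy()
manip.set_gripper(0,force=40)
manip.move_linear((p[0],p[1],.13),rate=.1); manip.move_linear((p[0],p[1],.23))
manip.move_pose((.567,.191,.23),down(.147)); manip.move_linear((.567,.191,.186),rate=.08); manip.dwell(.4)
c=wrist(); np.savez("pics/hov1.npz",**c); s=manip.state()
print(s["tool_pos"],s["gripper_width"],s["contact_force"],s["moment"],s["clock"])
Rt=R.from_rotvec(s["tcp_rot"]).as_matrix()
def proj(t): 
    v=(s["tool_pos"]+Rt@np.array(t)-c["p"])@c["Rm"]; q=c["intrinsics"]@v; return q[:2]/q[2]
print("foot expected",proj((0,0,.038)),"socket exp",proj((0,0,.056)))
cv2.imwrite("pics/hov1.png",cv2.resize(cv2.convertScaleAbs(c["image"][200:320,240:400],alpha=1.5),(800,600),interpolation=cv2.INTER_NEAREST))
E
```

```text
[0.56714202 0.19105834 0.18632972] 0.011655731876616912 [ 0.61428013  0.30697959 -0.91019807] [-0.03109179  0.03833749  0.02339414] 13.1917
foot expected [322.70311478 275.34751973] socket exp [322.63348548 263.47815478]
```

View pics/hov1.png

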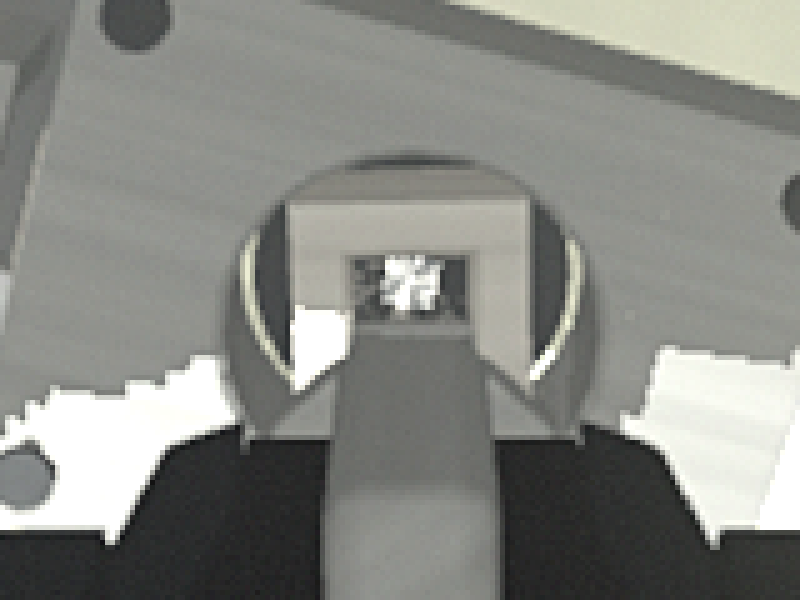

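The hover view shows the insert square with the tool, its hole at zoom cols 350–468 with the far edge at row 255. The near paddle end is at cols 340–485 with its lower edge at row ~330. Lateral alignment is already good, so I'll compute the offset along tool x relative to the paddle.

```bash
python3 - <<'E'
from h import *
c=dict(np.load("pics/hov1.npz")); s=manip.state(); Rt=R.from_rotvec(s["tcp_rot"]).as_matrix()
g=cv2.cvtColor(c["image"],cv2.COLOR_BGR2GRAY).astype(int)
print("rows, mean cols 316-326", list(zip(range(232,276),g[232:276,311:318].mean(1).round().astype(int))))
print("cols @row 256", list(zip(range(305,340),g[254:261,305:340].mean(0).round().astype(int))))
print("cols @row 272-278", list(zip(range(300,345),g[272:279,300:345].mean(0).round().astype(int))))
u=lambda a,b:np.array([240+a/5-.4,200+b/5-.4])
def tool(px,z): return (Rt.T@(cast(c,px,z)[0]-s["tool_pos"]))*1000
zf=s["tool_pos"][2]-.0384
for n,px,z in(("hole far-left",u(350,255),.13),("hole far-right",u(468,255),.13),("hole near",u(409,324),.13),("ins far-left",u(288,200),.13),("ins far-right",u(529,200),.13),
  ("paddle L",u(340,332),zf+.033),("paddle R",u(483,332),zf+.033)): print(n,tool(px,z).round(2))
E
```

```text
rows, mean cols 316-326 [(232, np.int64(57)), (233, np.int64(61)), (234, np.int64(83)), (235, np.int64(88)), (236, np.int64(89)), (237, np.int64(90)), (238, np.int64(88)), (239, np.int64(85)), (240, np.int64(104)), (241, np.int64(122)), (242, np.int64(120)), (243, np.int64(118)), (244, np.int64(117)), (245, np.int64(116)), (246, np.int64(116)), (247, np.int64(116)), (248, np.int64(116)), (249, np.int64(114)), (250, np.int64(104)), (251, np.int64(78)), (252, np.int64(76)), (253, np.int64(83)), (254, np.int64(69)), (255, np.int64(73)), (256, np.int64(80)), (257, np.int64(89)), (258, np.int64(77)), (259, np.int64(80)), (260, np.int64(73)), (261, np.int64(54)), (262, np.int64(54)), (263, np.int64(57)), (264, np.int64(71)), (265, np.int64(87)), (266, np.int64(84)), (267, np.int64(73)), (268, np.int64(72)), (269, np.int64(72)), (270, np.int64(73)), (271, np.int64(73)), (272, np.int64(72)), (273, np.int64(73)), (274, np.int64(73)), (275, np.int64(72))]
cols @row 256 [(305, np.int64(117)), (306, np.int64(117)), (307, np.int64(118)), (308, np.int64(112)), (309, np.int64(101)), (310, np.int64(
[... 1129 characters left out ...]
nt64(73)), (323, np.int64(74)), (324, np.int64(73)), (325, np.int64(75)), (326, np.int64(74)), (327, np.int64(74)), (328, np.int64(75)), (329, np.int64(74)), (330, np.int64(74)), (331, np.int64(73)), (332, np.int64(72)), (333, np.int64(72)), (334, np.int64(72)), (335, np.int64(70)), (336, np.int64(67)), (337, np.int64(77)), (338, np.int64(87)), (339, np.int64(90)), (340, np.int64(91)), (341, np.int64(92)), (342, np.int64(94)), (343, np.int64(99)), (344, np.int64(106))]
hole far-left [ 7.26 -7.06 56.33]
hole far-right [ 7.25  5.72 56.33]
hole near [-0.65 -0.67 56.33]
ins far-left [ 13.44 -13.66  56.32]
ins far-right [13.44 12.22 56.34]
paddle L [16.6  -6.27  5.4 ]
paddle R [16.59  5.45  5.4 ]
```

```bash
cat > ins.py <<'E'
from h import *
s0=manip.state(); p0=s0["tool_pos"]; Rt=R.from_rotvec(down(.147)).as_matrix(); f0=s0["contact_force"][2]
base=np.array([.567,.191,0])
def go(o,z,rate):
    p=base+Rt@np.array([o[0]*1e-3,o[1]*1e-3,0]); p[2]=z; manip.move_linear(p,rate=rate,rot=down(.147))
    s=manip.state(); return s["contact_force"][2]-f0,s
def probe(o):
    go(o,.1705,.04)
    for z in np.arange(.1695,.1650,-.0005):
        f,s=go(o,z,.02)
        if f>5: break
    print(o,"z %.4f f %.1f t %.1f"%(s["tool_pos"][2],f,s["clock"]),(s["contact_force"]-s0["contact_force"]).round(1)); return z<.1665
E
python3 - <<'E'
from ins import *
import time
go((.8,-.3),.172,.05)
for o in((.8,-.3),(.4,-.3),(1.2,-.3),(0,-.3)):
    if probe(o): print("in"); break
E
```

```text
(0.8, -0.3) z 0.1650 f 1.3 t 16.4 [ 1.5 -3.4  1.3]
in
```

It went in on the first probe. Continuing down to home, easing off the side force.

```bash
cat >> ins.py <<'E'
E
python3 - <<'E'
from h import *
import ins
ins.f0=-0.9
o=[.6,-.3]; F0=np.array([.61,.31,-.9])
z=.165
while z>.1530:
    z-=.0008; f,s=ins.go(o,z,.02); F=s["contact_force"]-F0; Ft=ins.Rt.T@F
    print("%.4f"%s["tool_pos"][2],F.round(1),"t %.1f"%s["clock"])
    if f>9: break
    for i in(0,1):
        if abs(Ft[i])>2: o[i]+=.1*np.sign(Ft[i])
print(o,s["moment"],s["gripper_width"])
E
```

```text
0.1641 [ 0.8 -3.7  1.2] t 16.6
0.1633 [ 0.8 -2.3  1.2] t 16.9
0.1625 [ 0.5 -2.9  0.8] t 17.1
0.1617 [ 0.7 -1.9  0.6] t 17.4
0.1609 [ 0.9 -1.  -0.6] t 17.6
0.1601 [-0.1 -0.7  0.7] t 17.9
0.1593 [ 0.1 -0.8  0. ] t 18.1
0.1585 [ 0.1 -0.6 -1.3] t 18.4
0.1577 [ 0.  -1.2 -1. ] t 18.6
0.1569 [1.  0.2 0.3] t 18.9
0.1561 [ 0.5 -0.9  0.1] t 19.1
0.1553 [-0.4 -0.8  1. ] t 19.4
0.1545 [ 0.5 -0.2  0.3] t 19.6
0.1541 [-0.5 -0.5  1.4] t 19.9
0.1540 [-2.1 -1.1  6.1] t 20.1
0.1539 [-3.3 -1.4  9.3] t 20.4
[np.float64(0.20000000000000004), np.float64(-0.4)] [-0.28889308  0.53185124  0.00589952] 0.01184450541456436
```

Home: contact appears at TCP z ≈ 0.154, as predicted. Now turning clockwise with torque monitoring.

```bash
python3 - <<'E'
from h import *
F0=np.array([.61,.31,-.9]); M0=.02
p=manip.state()["tool_pos"].copy(); p[2]=.1539; yaw=.147
manip.move_linear(p,rate=.02); log=[]
while yaw>-.66:
    st=.03 if yaw>-.43 else .012
    yaw-=st
    s0=manip.state()
    manip.move_linear(p,rate=.02,rot=down(yaw)); s=manip.state(); F=s["contact_force"]-F0; M=s["moment"][2]-M0
    print("%.3f"%yaw,F.round(1),"M %.3f t %.1f"%(M,s["clock"]),s["tool_pos"].round(4)[2])
    if abs(M)>.16 or s["clock"]>45: break
    if np.hypot(*F[:2])>3: p[:2]+=1e-4*F[:2]/np.hypot(*F[:2])
    if F[2]>10: p[2]+=1e-4
E
```

```text
0.117 [-0.7 -1.7  3.9] M 0.007 t 20.9 0.154
0.087 [-0.7 -2.6  4.3] M -0.029 t 21.1 0.154
0.057 [-0.4 -3.2  4.3] M 0.059 t 21.4 0.154
0.027 [-0.3 -2.3  5.1] M 0.015 t 21.6 0.154
-0.003 [-0.8 -3.   4.9] M 0.037 t 21.9 0.154
-0.033 [-0.1 -2.9  4.6] M 0.005 t 22.1 0.154
-0.063 [ 0.2 -2.3  4.6] M 0.022 t 22.4 0.154
-0.093 [ 1.2 -2.7  4.7] M 0.090 t 22.6 0.154
-0.123 [ 0.7 -2.9  5.5] M 0.059 t 22.9 0.154
-0.153 [ 1.  -3.7  4.8] M 0.041 t 23.1 0.154
-0.183 [ 1.2 -2.8  5.6] M 0.130 t 23.4 0.154
-0.213 [ 1.9 -2.3  5. ] M 0.051 t 23.6 0.154
-0.243 [ 1.7 -2.5  5.6] M 0.040 t 23.9 0.154
-0.273 [ 1.7 -1.2  5.5] M 0.039 t 24.1 0.154
-0.303 [ 0.7 -0.4  5.5] M 0.084 t 24.4 0.154
-0.333 [ 0.8 -0.7  6.3] M 0.073 t 24.6 0.154
-0.363 [ 0.6 -1.3  5.2] M 0.065 t 24.9 0.154
-0.393 [ 0.8 -1.   5. ] M 0.106 t 25.1 0.154
-0.423 [ 0.5 -1.8  6.5] M 0.027 t 25.4 0.154
-0.453 [ 1.4 -1.5  5.2] M -0.003 t 25.6 0.154
-0.465 [ 1.4 -2.   6.5] M 0.111 t 25.9 0.154
-0.477 [ 1.5 -1.4  5.6] M 0.076 t 26.1 0.154
-0.489 [ 0.5 -1.6  5.5] M 0.094 t 26.4 0.154
-0.501 [ 1.6 -2.   6.2] M 0.057 t 26.6 0.154
-0.513 [ 1.5 -0.9  6. ] M 0.026 t 26.9 0.154
-0.525 [ 1.  -0.2  5.4] M 0.079 t 27.1 0.154
-0.537 [ 1.  -0.4  5.4] M 0.038 t 27.4 0.154
-0.549 [ 1.5 -1.   6.5] M 0.061 t 27.6 0.154
-0.561 [ 1.8 -1.5  5.9] M 0.084 t 27.9 0.154
-0.573 [ 1.8 -1.4  5.9] M 0.058 t 28.1 0.154
-0.585 [ 0.9 -1.9  5.3] M 0.073 t 28.4 0.154
-0.597 [ 1.1 -1.7  6.9] M 0.046 t 28.6 0.154
-0.609 [ 1.  -1.7  6.6] M 0.029 t 28.9 0.154
-0.621 [ 1.5 -1.6  5.5] M 0.051 t 29.1 0.154
-0.633 [ 0.5 -1.3  5.7] M 0.054 t 29.4 0.154
-0.645 [ 1.7 -0.9  5.1] M 0.146 t 29.6 0.154
-0.657 [ 1.3 -1.6  5. ] M 0.229 t 29.9 0.154
```

```bash
python3 - <<'E'
from h import *
M=[]
for _ in range(10): manip.dwell(.03); s=manip.state(); M.append(s["moment"][2]-.02)
print(np.mean(M),np.std(M),R.from_rotvec(s["tcp_rot"]).as_matrix()[:2,1],s["clock"])
E
```

```text
0.160940586420335 0.026654916965201905 [ 0.79282996 -0.60944291] 30.2083
```

Torque is rising at the stop, and the angle fits: stop at −0.505 plus about 0.1 of play. I'll relax the twist within the play, release, retreat and check.

```bash
python3 - <<'E'
from h import *
s=manip.state(); p=s["tool_pos"].copy()
manip.move_linear(p,rate=.02,rot=down(-.62))
manip.set_gripper(.05); manip.dwell(.2)
p[2]=.26; manip.move_linear(p,rate=.1)
r=down(-.127); x=R.from_rotvec(r).as_matrix()[:,0]; q=np.array([.567,.191,0])-.0708*x; q[2]=.23
manip.move_pose(q,r); manip.dwell(.3); c=wrist(); np.savez("pics/end.npz",**c); print(manip.state()["clock"],manip.state()["contact_force"])
cv2.imwrite("pics/end.png",cv2.resize(cv2.convertScaleAbs(c["image"][40:220,200:440],alpha=1.4),(800,600)))
k=cast(c,(322,130),.138); print(k)
E
```

```text
33.5583 [-0.30093298  0.14039015  0.07030627]
[[0.56668099 0.19078055 0.138     ]]
```

View pics/end.png

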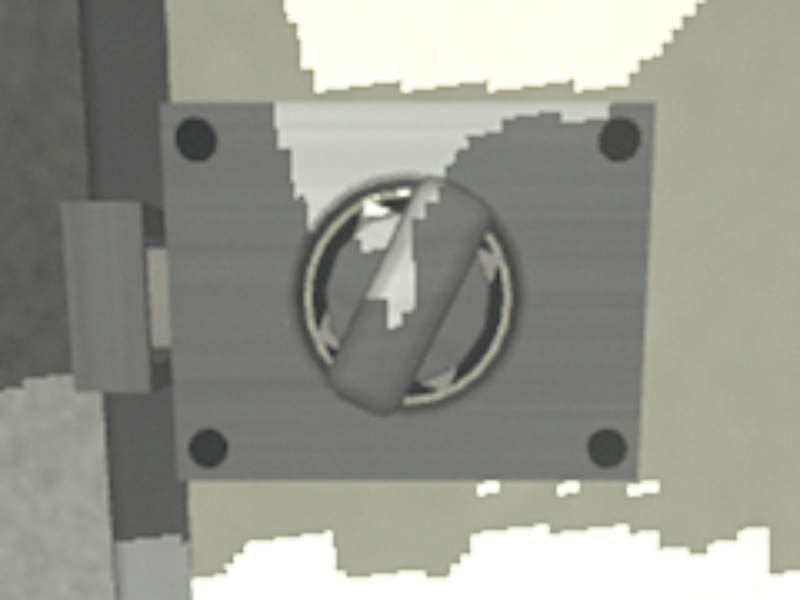

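The key stands upright in the lock with its paddle centred at zoom (410,295). The insert corners at about (490,260) and (440,383) put the insert about 21° past square, i.e. 1.94 rad, which is at the stop. The bolt bridges the gap to the keeper at cols 148–170, so I'll hand in.

```bash
python3 -c "
from cell import order; print(order.close_job())"
```

```text
the job is handed in; nothing more can be done
None
```

The enclosure is locked: the key is home and standing in the lock, turned to about 1.94 rad (at its stop) with the bolt across into the keeper, and the job was handed in at about 34 s; the hand-in returned no verdict.

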